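Unlatch the clamp arm over the pricking iron and hold it open

TASK

Two tools lie under the two hold-down arms of the bench clamp for polishing: a flat pricking iron with a comb of teeth, and a slim round hole punch. The pricking iron is finished: pull the spring latch of the arm over it sideways by its upright tab, lift that arm's nose up off its ball stud and finish while still holding it raised, the nose some 8 cm above where it sat, so that a workmate can slide the iron out. Keep the other arm latched down, leave both tools lying in their saddles and do not disturb the things around.

Things in the scene. Friction and masses are not known exactly. Their poses are not given: they have to be found in the camera images.
- fixture: the bench clamp: grey base plate 208 x 300 mm, top 17 mm above the bench, fixed. Origin at bench level, 6 mm behind its centre; its x runs from the arms' noses (nearer the robot) to their hinges, y to the left, z up. Two like stations at y = +75 mm (left) and -75 mm (right): a white plastic saddle with one tool lying crosswise, over it a steel arm along x. Only the latch tabs stand above 80 mm
- left_arm: the left arm: bar 24 mm wide, 13 mm high, level along the clamp's x, with a rubber foot over the tool and a domed coupler 40 mm across (top 70 mm above the bench) over a ball stud at its nose; 0.5 kg with the latch. Origin on its hinge, 56 mm above the bench, 150 mm behind the ball; it turns about its y, nose up, stop at 1.1 rad, has no stay and falls shut. It cannot lift while its latch is home
- left_latch (a joint): travel of the left latch (m): 0 home, its bolt hooked under the ball; pulled to the clamp's -y (to the right, away from its arm; both latches alike) the bolt clears the ball from about 8 mm, 12 to 14 mm is a good pull, stop at 16 mm. The spring pulls it home with about 7 N at 0 and 13.5 N at 16 mm. It rides on the arm, so the arm can be lifted by its tab
- left_tab (a point): centre of the round head of the left latch's upright tab, 70 mm above the bench: 10 mm thick along the clamp's y, 28 mm wide along x, its top 14 mm above this point. Below, a shank goes down to the stem, 36 mm lower (spring barrel up to 27 mm below this point). Left of it 32 mm are free before the coupler, right of it 60 mm or more. The tab tilts with the arm
- left_hinge (a point): middle of the left arm's hinge pin, which runs along the clamp's y, 56 mm above the bench
- left_ball (a point): centre of the left stud's 28 mm ball, 50 mm above the bench, inside the coupler while the arm is down; 150 mm from the hinge
- right_arm: the right arm: bar 24 mm wide, 13 mm high, level along the clamp's x, with a rubber foot over the tool and a domed coupler 40 mm across (top 70 mm above the bench) over a ball stud at its nose; 0.5 kg with the latch. Origin on its hinge, 56 mm above the bench, 150 mm behind the ball; it turns about its y, nose up, stop at 1.1 rad, has no stay and falls shut. It cannot lift while its latch is home
- right_latch (a joint): travel of the right latch (m): 0 home, its bolt hooked under the ball; pulled to the clamp's -y (to the right, away from its arm; both latches alike) the bolt clears the ball from about 8 mm, 12 to 14 mm is a good pull, stop at 16 mm. The spring pulls it home with about 7 N at 0 and 13.5 N at 16 mm. It rides on the arm, so the arm can be lifted by its tab
- right_tab (a point): centre of the round head of the right latch's upright tab, 70 mm above the bench: 10 mm thick along the clamp's y, 28 mm wide along x, its top 14 mm above this point. Below, a shank goes down to the stem, 36 mm lower (spring barrel up to 27 mm below this point). Left of it 32 mm are free before the coupler, right of it 60 mm or more. The tab tilts with the arm
- right_hinge (a point): middle of the right arm's hinge pin, which runs along the clamp's y, 56 mm above the bench
- right_ball (a point): centre of the right stud's 28 mm ball, 50 mm above the bench, inside the coupler while the arm is down; 150 mm from the hinge
- pricking_iron: the pricking iron: grey steel, 101 mm long along its y, with a flat 24 mm wide toothed head at its -y end and a 10 mm square shank; loose, 10 mm high, in one of the two saddles (top of the saddle 28 mm above the bench). Origin under its middle
- iron_mid (a point): middle of the pricking iron, half-way up; it lies under the left arm if this point is at positive y in the clamp's frame, else under the right arm
- hole_punch: the hole punch: a slim round grey steel rod, 105 mm long along its y, 10 mm thick, loose in the other saddle. Origin under its middle
- punch_mid (a point): middle of the hole punch, half-way up
- wax_tin: bystander: round tin with a yellow lid, 68 mm across, 34 mm high; origin under its centre
- beeswax: bystander: yellow block of wax, 37 x 53 x 20 mm; origin under its centre
- bone_folder: bystander: ivory-white flat folder, 23 x 156 x 8 mm, lying on the green mat; origin under its centre
- edge_slicker: bystander: turned wooden slicker with grooves, 26 x 118 x 26 mm, lying on the green mat; origin under its centre
- lever_press: furniture, fixed: a green lever press with a raised lever, about 0.4 m tall, behind and to the left of the work; it stands at x 0.60 to 0.83, y 0.21 to 0.38 in the room: go round its front with the arm. Origin under its foot

How it is judged:
By the outcome, as a careful person would: the job done as asked, in the order asked, and still so for the second after the job is handed in, while the arm keeps its last pose, push and grip.
It also fails if it takes over 42 s, if anything falls off the work surface, if the arm or the gripper's body presses on something with over 40 N, if the wrist force passes 120 N, or if a joint passes its speed limit or range.

ROBOT

A 7-joint arm with a two-finger parallel gripper is mounted at the origin on a cart in front of the work surface, level with it; the furniture and walls round the work are solid. World frame = base frame: x ahead of the robot, y to its left, z up, the work surface at z = 0. Lengths are in m, angles in rad, forces in N, time in s.
With the tool pointing down it reaches from about 0.4 to 0.9 m from the base axis. Payload 5.5 kg.
Tool frame: the origin (TCP) lies at the very end of the fingers, on their centre line; the grasp point (between the pads) lies 19 mm behind it (ctrl.pinch_z is the distance from the TCP to the grasp point, in m); z points along the fingers, y is the line along which they close (so a half turn about z gives the same grasp; the last joint's range is limited). The gripper opens to 92 mm and grips with 3 to 60 N. Pads are 19 mm wide; open, the fingers measure 130 mm over their backs; the gripper's body (75 mm by 190 mm) begins 47 mm behind the grasp point.
Start: joints at [-1.07, 0.501, -0.427, 1.55, 0.221, 1.138, -0.21], TCP at [0.153, 0.632, 0.227] pointing down, gripper open.
Joint ranges: [-2.88, 2.88], [-0.31, 2.03], [-1.54, 1.56], [0.2, 2.42], [-1.41, 4.55], [0.19, 2.02], [-2.57, 2.57]. Speed limits (rad/s): [2.57, 2.57, 3.14, 3.14, 3.14, 3.14, 3.14].

INTERFACE

Orientations are given as a unit quaternion [w, x, y, z].
In Python, from plant import telemetry, grab_frame, camera_info, ticket, spotter, ctrl gives the robot as it stands.
- The arm moves only by the shell command python3 -m handwheel 'ROWS' [FORCE]. ROWS is JSON, one flat list of numbers, 7 for each row, row after row: the shift along the tool's x, y, z in m, then the turn, a rotation vector about the tool's x, y, z in degrees, then the closure in counts, from 0 (fully open) to 255 (shut). In form: [dx, dy, dz, rx, ry, rz, hand, dx, dy, dz, rx, ry, rz, hand, ...]. A call has 1 to 5 rows; each row shifts and turns the commanded pose from where the row before left it, along the tool's axes as they then stand; what a row does not reach is not made up. A row lasts 1/12 s, in which the tool goes at most 41.7 mm and 7.16 degrees, less where a joint would pass 70% of its speed; a pose out of reach is approached as far as the arm can. A call is refused whole if a number of a shift passes 0.0417 or a number of a turn 7.16, either way. A call with a gripper value outside its range is refused whole. The fingers move at their own pace and stop on an object; FORCE is the grip in N (left out, the last holds). Time passes only in rows, so rows that do not move let the fingers close. It gives the time, the measured TCP pose, the force, the opening and the grip force at its end, in the units of the state.
- telemetry.state(): the state, without advancing time (a new reading comes with each control period).
- grab_frame(name): name is "side" or "top"; returns the picture (480x640x3 uint8, blue, green, red); there is no depth.
- camera_info(name): a dict with "camera_matrix" (3x3 intrinsics, pixels), "D" ([k1, k2, p1, p2, k3] as OpenCV has them; the pictures are not rectified), "eye" and "rotation" of the camera in the world. Camera axes: x right, y down, z forward; pixel columns grow to the right and rows downward; lengths in m; the calibration is good to about 2 mm. A picture is of the moment at which its call begins. camera_info takes no time and is no camera call.
- ticket.hand_in(): hands the job in; it is judged then, once.
Trained networks look in the newest picture that a camera, given by its name, has taken for a name from the list of things; names that differ only in an ending like _2 or _b are one class to them, and where a whole thing is asked for, a point or a joint stands for the part that bears it (a point fixed in the world has none). Each returns a list of dicts, best first, with "conf" (0 to 1); they miss things now and then, are a little off and sometimes report something else, mostly with a low value. They report only what shows in the picture. A call takes as long as a camera call.
- spotter.boxes_of(target, camera): "position" ([x, y, z] in m, in world coordinates, good to about 4 mm: the middle of the surface that is visible of it).
- spotter.tip_of(target, camera): "position" ([x, y, z] in m, in world coordinates, good to about 4 mm: a listed point, or the origin of a listed thing).
The state is a dict: "time": time; "qpos": joint angles; "dq": joint speeds; "effort": joint torques, N m; "tool_pos": TCP position; "ee_rot": TCP orientation; "force": force on the tool from outside, world axes, zero at the start; "ft_torque": the same for the moment, N m; "opening": finger opening in m; "gripper_force": force on a finger pad.
Only numpy, scipy, OpenCV 4.12 (cv2) and the standard library are available. Lean on these libraries where they do the work, as an engineer would, in place of code of your own. Each camera call takes 0.05 s, during which the arm holds its last target. There are 200 camera calls.

## Working session

There is one attempt and no reset: what is moved stays moved. The work goes in short steps, Python scripts to look and compute and a shell command to move; the robot and the scene stay as the last step left them, time stands still between calls to the robot, and variables do not carry over. Pictures are saved under pics/ and viewed, at most 10 in all, crops included, and the job is handed in when it is done.

```bash
mkdir -p pics
python3 - <<'E'
from plant import telemetry, grab_frame, camera_info, spotter, ctrl
import cv2,numpy as np
s=telemetry.state();print(s['time'],s['tool_pos'],s['ee_rot'],s['opening'],ctrl.pinch_z)
for c in('top','side'):
    cv2.imwrite(f'pics/{c}0.png',grab_frame(c))
    for t in['left_tab','right_tab','left_hinge','right_hinge','left_ball','right_ball','iron_mid','punch_mid','fixture']:
        print(c,t,[(np.round(d['position'],3).tolist(),round(d['conf'],2)) for d in spotter.tip_of(t,c)[:2]])
print(telemetry.state()['time'])
E
```

```text
0.0 [0.15302162 0.63102512 0.22568845] [-1.28545355e-04  1.18585318e-01  9.92943412e-01 -9.41402083e-04] 0.09195034198490669 0.0188
top left_tab [([0.475, 0.136, 0.004], 0.7), ([0.619, -0.145, 0.071], 0.6)]
top right_tab [([0.627, -0.292, 0.068], 0.5)]
top left_hinge [([0.762, -0.074, 0.059], 0.97), ([0.699, -0.231, 0.029], 0.68)]
top right_hinge [([0.772, -0.223, 0.053], 0.84), ([0.7, -0.157, 0.0], 0.75)]
top left_ball [([0.611, -0.088, 0.053], 0.75)]
top right_ball []
top iron_mid [([0.688, -0.083, 0.036], 0.8)]
top punch_mid [([0.699, -0.23, 0.034], 0.58), ([0.476, 0.134, 0.003], 0.3)]
top fixture [([0.701, -0.159, -0.001], 0.76)]
side left_tab []
side right_tab [([0.629, -0.297, 0.07], 0.62)]
side left_hinge [([0.763, -0.074, 0.054], 0.64)]
side right_hinge [([0.776, -0.226, 0.059], 0.9), ([0.755, -0.077, 0.055], 0.73)]
side left_ball [([0.612, -0.087, 0.049], 0.89), ([0.478, 0.137, 0.003], 0.56)]
side right_ball [([0.623, -0.235, 0.057], 0.63), ([0.631, 0.133, -0.002], 0.59)]
side iron_mid [([0.687, -0.087, 0.033], 0.62)]
side punch_mid [([0.774, -0.222, 0.059], 0.51), ([0.699, -0.229, 0.034], 0.37)]
side fixture [([0.7, -0.154, -0.003], 0.59)]
1.0
```

View pics/top0.png

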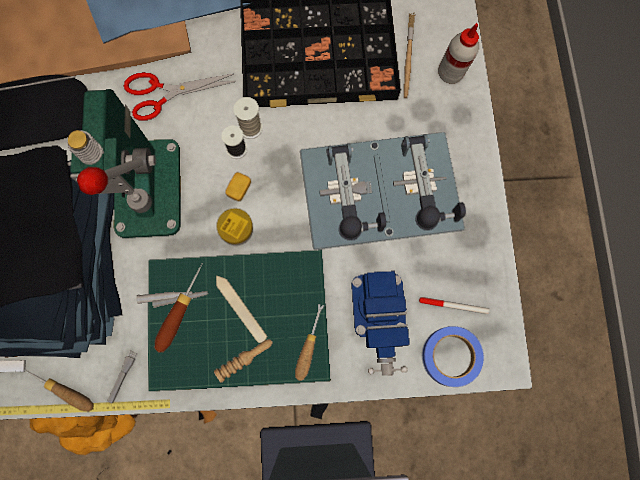

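View pics/side0.png

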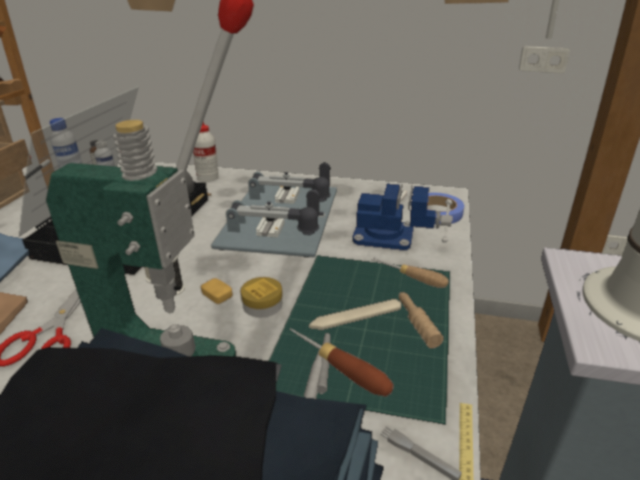

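```bash
cat > h.py <<'E'
from plant import telemetry, grab_frame, camera_info, spotter, ctrl
import cv2,numpy as np
from scipy.spatial.transform import Rotation as R
def st():
    s=telemetry.state(); w,x,y,z=s['ee_rot']; return s,R.from_quat([x,y,z,w])
def px(c,P):
    i=camera_info(c);Rm=np.array(i['rotation']);
    r=Rm.T;t=-r@np.array(i['eye'])
    return cv2.projectPoints(np.array(P,float).reshape(-1,3),cv2.Rodrigues(r)[0],t,np.array(i['camera_matrix']),np.array(i['D'],float))[0].reshape(-1,2)
E
python3 - <<'E'
from h import *
im=cv2.imread('pics/top0.png');
print(px('top',[[.619,-.145,.07],[.6115,-.0875,.07],[.628,-.294,.07],[.763,-.074,.056]]))
cv2.imwrite('pics/crop.png',cv2.resize(im[125:255,295:475],None,fx=4.4,fy=4.4,interpolation=cv2.INTER_CUBIC))
E
```

```text
Traceback (most recent call last):
  File "h.py", line 8, in px
    r=Rm.T;t=-r@np.array(i['eye'])
             ~~^~~~~~~~~~~~~~~~~~~
ValueError: matmul: Input operand 1 has a mismatch in its core dimension 0, with gufunc signature (n?,k),(k,m?)->(n?,m?) (size 3 is different from 4)
```

```bash
python3 -m handwheel '[-0.0255,-0.0258,0,0,0,0,0,-0.0255,-0.0258,0,0,0,0,0,-0.0255,-0.0258,0,0,0,0,0,-0.0255,-0.0258,0,0,0,0,0,-0.0255,-0.0258,0,0,0,0,0]' 35
python3 -m handwheel '[-0.0255,-0.0258,0,0,0,0,0,-0.0255,-0.0258,0,0,0,0,0,-0.0255,-0.0258,0,0,0,0,0,-0.0255,-0.0258,0,0,0,0,0,-0.0255,-0.0258,0,0,0,0,0]'
python3 -m handwheel '[-0.0255,-0.0258,0,0,0,0,0,-0.0255,-0.0258,0,0,0,0,0,-0.0255,-0.0258,0,0,0,0,0,-0.0255,-0.0258,0,0,0,0,0,-0.0255,-0.0258,0,0,0,0,0]'
```

```text
time: 1.42
tool_pos: [0.2473, 0.4748, 0.2268]
ee_rot: [0.0, 0.119, 0.993, 0.0]
force: [1.0, 0.1, 0.5]
opening: 0.0915
gripper_force: 0.0
time: 1.83
tool_pos: [0.3408, 0.3194, 0.2271]
ee_rot: [0.0, 0.119, 0.993, 0.0]
force: [1.0, -0.4, 0.8]
opening: 0.092
gripper_force: 0.0
time: 2.25
tool_pos: [0.4344, 0.164, 0.2272]
ee_rot: [0.0, 0.118, 0.993, 0.0]
force: [1.1, 0.6, -0.5]
opening: 0.0917
gripper_force: 0.0
```

```bash
sed -i "s/Rm=np.array(i\['rotation'\]);/Rm=R.from_quat(np.roll(i['rotation'],-1)).as_matrix()/" h.py
python3 - <<'E'
from h import *
im=cv2.imread('pics/top0.png');
print(px('top',[[.619,-.145,.07],[.6115,-.0875,.07],[.628,-.294,.07],[.763,-.074,.056]]))
cv2.imwrite('pics/crop.png',cv2.resize(im[125:255,295:475],None,fx=4.4,fy=4.4,interpolation=cv2.INTER_CUBIC))
E
```

```text
[[383.12034801 217.06456585]
 [352.56776482 222.78373553]
 [461.60762683 207.85644503]
 [338.87460384 149.37929577]]
```

View pics/crop.png

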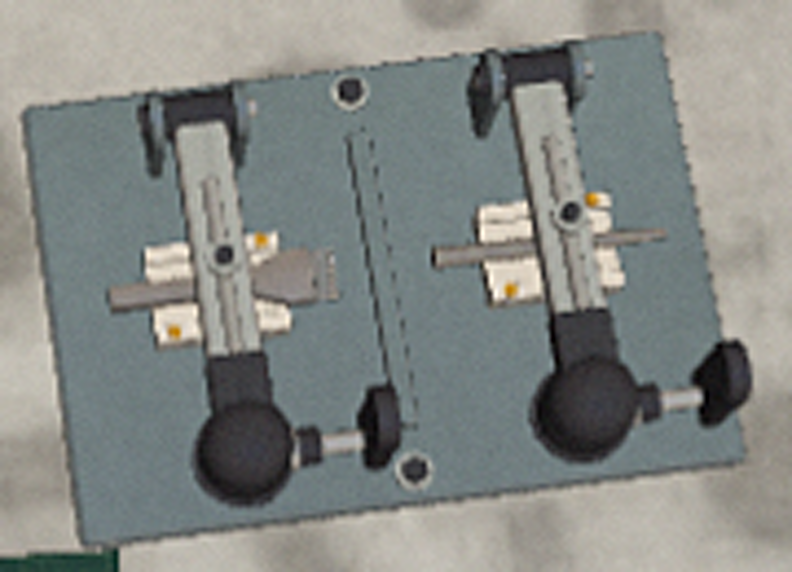

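```bash
cat >> h.py <<'E'
def bp(c,uv,z):
    i=camera_info(c);Rm=R.from_quat(np.roll(i['rotation'],-1)).as_matrix()
    n=cv2.undistortPoints(np.array([[uv]],float),np.array(i['camera_matrix']),np.array(i['D'],float))[0,0]
    d=Rm@[n[0],n[1],1];e=np.array(i['eye']);return e+d*(z-e[2])/d[2]
E
python3 - <<'E'
from h import *
print(camera_info('top')['eye'],camera_info('side')['eye'])
cs=[(25,108),(660,32),(745,462),(82,545)]
C=np.array([bp('top',(295+a/4.4,125+b/4.4),.017) for a,b in cs]);print(C.round(4),C.mean(0).round(4))
for n,(a,b),z in[('tab',(380,425),.072),('coup',(243,452),.055),('Rtab',(723,383),.072),('hinge',(197,108),.06)]:
    print(n,bp('top',(295+a/4.4,125+b/4.4),z).round(4))
s,_=st();print(s['tool_pos'])
for c in('top','side'):
  grab_frame(c)
  for t in['left_tab','right_tab','left_ball','left_hinge','right_hinge','fixture']:
    print(c,t,[(np.round(d['position'],4).tolist(),round(d['conf'],2)) for d in spotter.tip_of(t,c)[:2]])
E
```

```text
[0.35980212 0.00788388 1.06544131] [0.38446079 0.71259254 0.49780097]
[[ 7.828e-01 -5.000e-04  1.700e-02]
 [ 8.037e-01 -2.964e-01  1.700e-02]
 [ 5.973e-01 -3.098e-01  1.700e-02]
 [ 5.778e-01 -1.370e-02  1.700e-02]] [ 0.6904 -0.1551  0.017 ]
tab [ 0.6101 -0.1407  0.072 ]
coup [ 0.606  -0.0838  0.055 ]
Rtab [ 0.6196 -0.2881  0.072 ]
hinge [ 0.761  -0.0754  0.06  ]
[0.43441779 0.1639508  0.22715337]
top left_tab [([0.6179, -0.143, 0.0666], 0.68)]
top right_tab [([0.6287, -0.294, 0.0691], 0.66), ([0.7177, 0.127, 0.0001], 0.24)]
top left_ball [([0.6114, -0.0888, 0.0515], 0.78)]
top left_hinge [([0.7641, -0.0741, 0.0588], 0.84), ([0.687, -0.0792, 0.0317], 0.71)]
top right_hinge [([0.7716, -0.2273, 0.0545], 0.75), ([0.7721, -0.2271, 0.0541], 0.62)]
top fixture [([0.6959, -0.1608, 0.0029], 0.82)]
side left_tab [([0.6176, -0.1411, 0.0708], 0.72)]
side right_tab [([0.6269, -0.2968, 0.0705], 0.56)]
side left_ball [([0.6142, -0.0891, 0.0481], 0.57)]
side left_hinge [([0.6272, -0.2949, 0.0723], 0.59), ([0.6985, -0.1556, -0.0017], 0.45)]
side right_hinge [([0.7757, -0.2293, 0.0566], 0.95)]
side fixture [([0.6975, -0.1572, -0.0007], 0.92)]
```

```bash
python3 -m handwheel '[-0.0249,-0.0256,0,0,0,0,60,-0.0249,-0.0256,0,0,0,0,120,-0.0249,-0.0256,0,0,0,0,185,-0.0249,-0.0256,0,0,0,0,185,-0.0249,-0.0256,0,0,0,0,185]' | head -2
python3 -m handwheel '[-0.0249,-0.0256,0,0,0,0,185,-0.0249,-0.0256,0,0,0,0,185,-0.0249,-0.0256,0,0,0,0,185,-0.0249,-0.0256,0,0,0,0,185,-0.0249,-0.0256,0,0,0,0,185]' | head -2
python3 -m handwheel '[0,0,0.02,0,0,-6.15,185,0,0,0.03,0,0,-6.15,185,0,0,0.03,0,0,-6.15,185,0,0,0.02,0,0,0,185,0,0,0,0,0,0,185]'
python3 - <<'E'
from h import *
s,r=st();print(s['time'],s['qpos'].round(3) if hasattr(s['qpos'],'round') else s['qpos']);print(r.as_matrix().round(3))
a=grab_frame('top')[150:270,310:470];b=grab_frame('side')[130:250,220:380]
cv2.imwrite('pics/p1.png',np.vstack([cv2.resize(x,(400,300),interpolation=cv2.INTER_CUBIC) for x in(a,b)]))
print(px('top',[s['tool_pos']]),px('side',[s['tool_pos']]))
for t in['left_tab','left_ball']:
  for c in('top','side'): print(c,t,[(np.round(d['position'],4).tolist(),round(d['conf'],2)) for d in spotter.tip_of(t,c)[:2]])
E
```

```text
time: 3.37
tool_pos: [0.5252, 0.0105, 0.2268]
time: 3.78
tool_pos: [0.6161, -0.1433, 0.2266]
time: 4.2
tool_pos: [0.6115, -0.1411, 0.1213]
ee_rot: [-0.005, -0.042, 0.999, 0.001]
force: [-1.4, 0.5, -0.5]
opening: 0.0251
gripper_force: 0.0
4.2 [ 0.204  0.546 -0.027  1.698  0.017  0.907  1.825]
[[-0.996 -0.084 -0.009]
 [-0.084  0.996  0.002]
 [ 0.009  0.003 -1.   ]]
[[385.06172817 213.73360327]] [[313.52366733 173.32869828]]
top left_tab [([0.6197, -0.1447, 0.0696], 0.55)]
side left_tab [([0.6153, -0.145, 0.069], 0.81)]
top left_ball [([0.6092, -0.0875, 0.0524], 0.67)]
side left_ball [([0.6142, -0.0863, 0.0446], 0.96)]
```

View pics/p1.png

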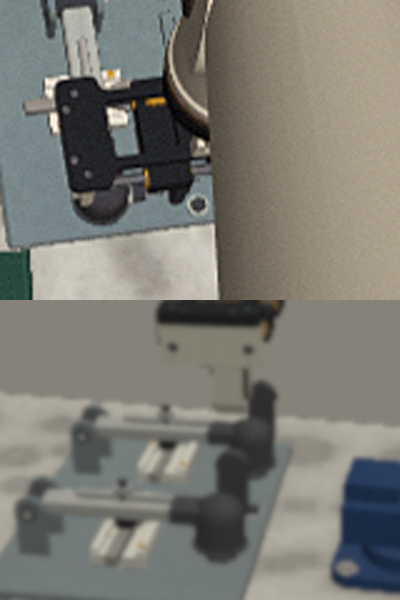

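```bash
python3 -m handwheel '[-0.0043,-0.003,0,0,0,0,185,0,0,0.015,0,0,0,185,0,0,0.015,0,0,0,185,0,0,0.006,0,0,0,185,0,0,0,0,0,0,185]'
python3 - <<'E'
from h import *
s,r=st();print(px('side',[s['tool_pos'],[.617,-.144,.084]]),px('top',[s['tool_pos'],[.617,-.144,.084]]))
b=grab_frame('side')[150:220,260:350];cv2.imwrite('pics/p2.png',cv2.resize(b,(720,560),interpolation=cv2.INTER_CUBIC))
E
```

```text
time: 4.92
tool_pos: [0.6191, -0.1444, 0.0896]
ee_rot: [-0.001, -0.042, 0.999, 0.0]
force: [-0.7, -0.2, 0.3]
opening: 0.025
gripper_force: 0.0
[[310.61774288 186.77959304]
 [311.61914003 189.4747656 ]] [[384.19631553 214.22498314]
 [383.66271467 216.16066873]]
```

View pics/p2.png

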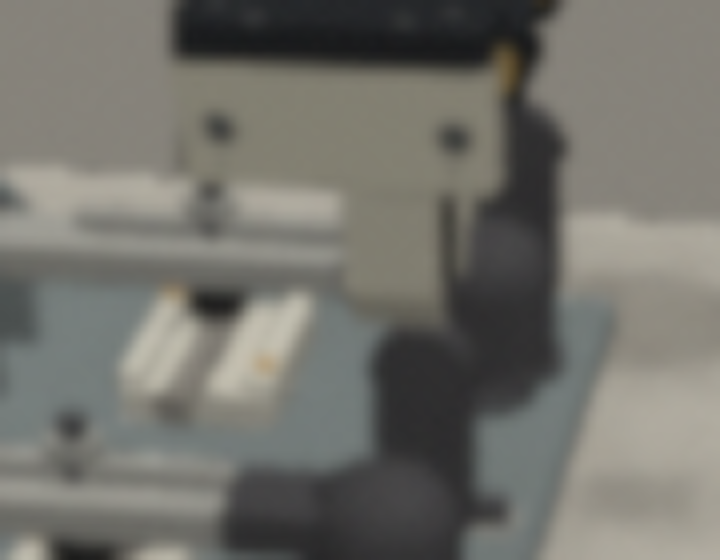

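```bash
python3 -m handwheel '[0.0055,0,0,0,0,0,185,0,0,0.010,0,0,0,185,0,0,0.010,0,0,0,185,0,0,0.008,0,0,0,185,0,0,0.007,0,0,0,185]'
python3 -m handwheel '[0,0,0,0,0,0,185,0,0,0,0,0,0,185]' | sed -n 2,4p
python3 - <<'E'
from h import *
b=grab_frame('side')[150:220,260:350];cv2.imwrite('pics/p3.png',cv2.resize(b,(720,560),interpolation=cv2.INTER_CUBIC))
E
```

```text
time: 5.38
tool_pos: [0.6139, -0.1449, 0.0544]
ee_rot: [-0.001, -0.042, 0.999, 0.0]
force: [0.1, 0.6, -0.3]
opening: 0.0255
gripper_force: 0.0
tool_pos: [0.6138, -0.1448, 0.0547]
ee_rot: [-0.001, -0.042, 0.999, 0.0]
force: [-0.5, -0.4, 0.0]
```

View pics/p3.png

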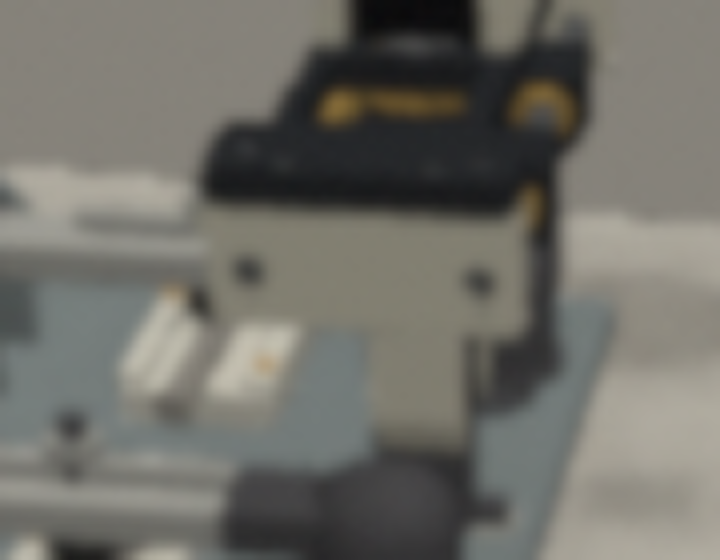

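The near finger stands between coupler and tab (finger columns 375–470, tab hidden behind it). Closing.

```bash
python3 -m handwheel '[0,0,0,0,0,0,255,0,0,0,0,0,0,255,0,0,0,0,0,0,255,0,0,0,0,0,0,255,0,0,0,0,0,0,255]' 40
python3 -m handwheel '[0,-0.003,0,0,0,0,255,0,-0.003,0,0,0,0,255,0,-0.003,0,0,0,0,255,0,-0.0025,0,0,0,0,255,0,0,0,0,0,0,255]'
python3 -m handwheel '[0,0,0,0,0,0,255,0,0,0,0,0,0,255]'
```

```text
time: 6.02
tool_pos: [0.6147, -0.1429, 0.0561]
ee_rot: [0.0, -0.043, 0.999, 0.001]
force: [-2.9, 5.7, 3.8]
opening: 0.0096
gripper_force: 40.0
time: 6.43
tool_pos: [0.6154, -0.1522, 0.0561]
ee_rot: [-0.0, -0.043, 0.999, 0.002]
force: [-3.3, 10.3, 6.9]
opening: 0.0099
gripper_force: 40.0
time: 6.6
tool_pos: [0.6154, -0.1514, 0.0561]
ee_rot: [-0.0, -0.043, 0.999, 0.003]
force: [-2.4, 10.8, 6.6]
opening: 0.0102
gripper_force: 40.0
```

```bash
python3 -m handwheel '[0,-0.002,0,0,0,0,255,0,-0.002,0,0,0,0,255,0,0,0,0,0,0,255]'
python3 -m handwheel '[-0.0001,0,-0.0042,0,1.6,0,255,-0.0001,0,-0.0042,0,1.6,0,255,-0.0001,0,-0.0042,0,1.6,0,255,-0.0001,0,-0.0042,0,1.6,0,255,0,0,0,0,0,0,255]'
python3 - <<'E'
from h import *
s,r=st();print(r.as_matrix().round(3),np.round(s['qpos'],3))
b=grab_frame('side')[130:250,220:380];cv2.imwrite('pics/p4.png',cv2.resize(b,(720,540),interpolation=cv2.INTER_CUBIC))
E
```

```text
time: 6.85
tool_pos: [0.6156, -0.1552, 0.0561]
ee_rot: [-0.001, -0.043, 0.999, 0.003]
force: [-3.6, 11.1, 6.7]
opening: 0.0095
gripper_force: 40.0
time: 7.27
tool_pos: [0.6164, -0.1537, 0.0719]
ee_rot: [-0.058, -0.044, 0.997, 0.001]
force: [-3.1, 11.6, -0.4]
opening: 0.0098
gripper_force: 40.0
[[-0.989 -0.087 -0.116]
 [-0.088  0.996 -0.003]
 [ 0.115  0.008 -0.993]] [ 0.194  0.68  -0.009  1.599  0.036  0.976  1.824]
```

View pics/p4.png

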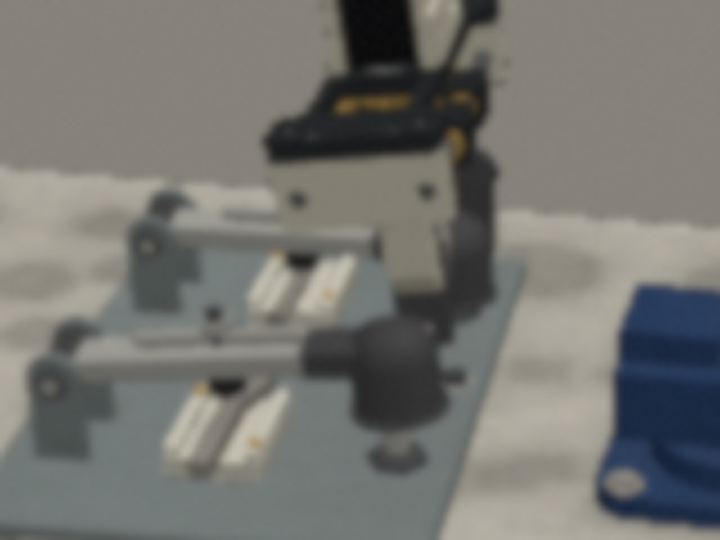

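The picture shows the left coupler off its stud (stud at 398,450), right arm down, iron in its saddle. Continuing the arc.

```bash
python3 -m handwheel '[-0.0002,0,-0.0063,0,2.4,0,255,-0.0002,0,-0.0063,0,2.4,0,255,-0.0002,0,-0.0063,0,2.4,0,255,-0.0002,0,-0.0063,0,2.4,0,255,0,0,0,0,0,0,255]'
python3 -m handwheel '[-0.0002,0,-0.0063,0,2.4,0,255,-0.0002,0,-0.0063,0,2.4,0,255,-0.0002,0,-0.0063,0,2.4,0,255,-0.0002,0,-0.0063,0,2.4,0,255,0,0,0,0,0,0,255]'
python3 -m handwheel '[-0.0002,0,-0.0063,0,2.4,0,255,-0.0002,0,-0.0063,0,2.4,0,255,-0.0002,0,-0.0063,0,2.4,0,255,0,0,0,0,0,0,255,0,0,0,0,0,0,255]'
python3 - <<'E'
from h import *
s,r=st();print(r.as_matrix().round(3),np.round(s['qpos'],3),np.round(s['dq'],3))
b=grab_frame('side')[90:250,200:400];cv2.imwrite('pics/p5.png',cv2.resize(b,(720,576),interpolation=cv2.INTER_CUBIC))
for c in('top','side'):
  grab_frame(c)
  for t in['left_tab','left_arm','iron_mid','right_tab']: print(c,t,[(np.round(d['position'],4).tolist(),round(d['conf'],2)) for d in spotter.tip_of(t,c)[:2]])
E
```

```text
time: 7.73
tool_pos: [0.6208, -0.1531, 0.0963]
ee_rot: [-0.143, -0.044, 0.989, -0.002]
force: [-6.5, 11.7, -0.3]
opening: 0.0098
gripper_force: 40.0
time: 8.15
tool_pos: [0.6294, -0.1527, 0.1196]
ee_rot: [-0.226, -0.043, 0.973, -0.005]
force: [-8.2, 10.8, 1.6]
opening: 0.0096
gripper_force: 40.0
time: 8.57
tool_pos: [0.6382, -0.153, 0.1361]
ee_rot: [-0.286, -0.042, 0.957, -0.008]
force: [-8.3, 11.5, 3.4]
opening: 0.0097
gripper_force: 40.0
[[-0.833 -0.085 -0.547]
 [-0.076  0.996 -0.039]
 [ 0.549  0.009 -0.836]] [0.111 0.973 0.045 1.017 0.083 1.72  1.794] [ 0.006 -0.018  0.001  0.019 -0.003 -0.024  0.001]
top left_tab [([0.6076, -0.0912, 0.0519], 0.53)]
top left_arm [([0.7602, -0.0789, 0.0538], 0.82)]
top iron_mid [([0.6881, -0.083, 0.037], 0.59)]
top right_tab [([0.6274, -0.2923, 0.0689], 0.52)]
side left_tab [([0.6502, -0.1532, 0.1488], 0.63)]
side left_arm [([0.7585, -0.0774, 0.0554], 0.83), ([0.4749, 0.1338, 0.0051], 0.62)]
side iron_mid [([0.6902, -0.0855, 0.0329], 0.75)]
side right_tab [([0.6254, -0.2943, 0.0716], 0.55), ([0.7757, -0.2246, 0.0556], 0.55)]
```

View pics/p5.png

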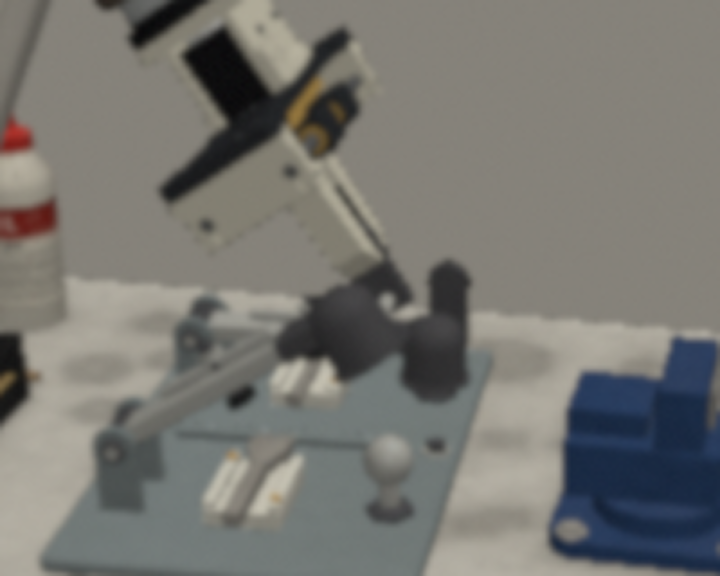

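```bash
python3 -c "
from plant import ticket
print(ticket.hand_in())"
```

```text
the job is handed in; nothing more can be done
None
```

The job is handed in: the left latch (over the pricking iron) is pulled and the gripper holds that arm with its nose about 8 cm up, by tool height. In the last picture the right arm is down and the iron still lies in its saddle; I did not re-measure the hole punch or the surrounding things after the lift.

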